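# Park the rosin tray in its sill-fronted bay

### The job

Park the wooden tray with the red knob in its bay, nose first. Lift the nose by the knob just enough to lay the tray's front edge on the metal sill, the tail still on the bench, and let go; then push the tray on from behind, against its dark tail board, until its tail too has dropped over the sill and it lies flat on the bay floor, with the rosin cake still in it.

Things in the scene. Friction and masses are not known exactly. Their poses are not given: they have to be found in the camera images.
- tray: loose open wooden tray, 0.5 kg, 150 mm long (x), 120 wide (y), walls 34 high, flat underside. Origin: centre of underside; +x to the nose (front edge at x = 75), z up. On the nose a red ball knob, 32 mm diameter, centre at (60, 0, 70), on a 14 mm stem; the tray swings freely about the ball pinched across y. It starts before the sill, nose towards it, roughly in line.
- tray_tail: dark wooden tail board, fixed to the tray as its rear end: 14 mm thick (x), 120 wide (y), top edge 55 mm above the tray's underside. Its origin lies at (-68, 0, 0) mm of the tray, same axes; its outer (pushing) face is at x = -75 mm of the tray.
- bay: fixed parking bay. Origin: bench level, centre of the compartment; +x points into the bay (push direction), z up. Plywood floor 8 mm above the bench. Entrance: aluminium sill, rounded, top 18 mm above the bench, x -104 to -90 mm, full width. Compartment x -90 to 90, y -75 to 75 mm between rails 10 mm thick, 26 high, and a back stop 34 high.
- rosin: rosin cake in a dark blue holder, 48 mm in diameter, 19 mm high, lying loose in the tray. Origin: centre of its underside.

How it is judged:
On the way, in this order (a step that is already met when the one before it is completed fails the run):
1. the tray's front edge lies on the sill, its tail still on the bench, and the robot has let go (angle between tray's own z axis and vertical between 0.06 and 0.35 rad and x of tray in the frame of bay between -0.178 and -0.09 m and height (world z) of tray_tail below 0.014 m and linear speed of tray below 0.02 m/s and contact force between each of the fingers, the arm and tray below 0.1 N), for 0.2 s.
2. with its middle past the sill, the tray is being pushed at its tail board (x of tray in the frame of bay above -0.075 m and contact force between any of the fingers, the arm and tray_tail above 0.2 N).
At the end, for the whole second after the job is handed in: The tray lies flat (within 3 degrees) and at rest on the bay floor between sill, rails and back stop: its centre within 22 mm of the bay's centre along and across, not more than 4 mm above the bay floor, within 14 degrees of the bay's direction; the rosin cake is in the tray (x of tray in the frame of bay between -0.022 and 0.022 m and y of tray in the frame of bay between -0.022 and 0.022 m and z of tray in the frame of bay below 0.012 m and angle between tray's own z axis and vertical below 0.05 rad and angle between the x axis of tray and the x axis of bay, either way round below 0.25 rad and x of rosin in the frame of tray between -0.07 and 0.07 m and y of rosin in the frame of tray between -0.06 and 0.06 m and z of rosin in the frame of tray between -0.005 and 0.04 m and linear speed of tray below 0.01 m/s); the robot touches nothing.
It also fails if it takes over 51 s, if anything falls off the work surface, if the arm or the gripper's body presses on something with over 40 N, if the wrist force passes 120 N, or if a joint passes its speed limit or range.

### The arm

A 7-joint arm with a two-finger parallel gripper is mounted at the origin on a cart in front of the work surface, level with it; the furniture and walls round the work are solid. World frame = base frame: x ahead of the robot, y to its left, z up, the work surface at z = 0. Lengths are in m, angles in rad, forces in N, time in s.
With the tool pointing down it reaches from about 0.4 to 0.875 m from the base axis. Payload 4.4 kg.
Tool frame: the origin (TCP) lies at the very end of the fingers, on their centre line; the grasp point (between the pads) lies 19 mm behind it; z points along the fingers, y is the line along which they close (so a half turn about z gives the same grasp; the last joint's range is limited). The gripper opens to 85 mm and grips with 20 to 120 N. Pads are 22 mm wide; open, the fingers measure 114 mm over their backs; the gripper's body (76 mm by 85 mm) begins 54 mm behind the grasp point. The pads swing forward as they close: fully open they stand 13 mm farther back than shut.
Start: joints at [-1.197, 0.628, 0.038, 1.517, -0.027, 0.996, -0.02], TCP at [0.277, 0.588, 0.231] pointing down, gripper open.
Joint ranges: [-3.06, 3.06], [-0.37, 2.12], [-1.25, 1.32], [0.18, 2.47], [-1.1, 4.24], [0.23, 1.98], [-2.94, 2.94]. Speed limits (rad/s): [2.57, 2.57, 3.14, 3.14, 3.14, 3.14, 3.14].

### API

Orientations are given as [roll, pitch, yaw] about the fixed x, y, z axes, in that order (R = Rz(yaw) Ry(pitch) Rx(roll)).
In Python, from rig import bot, cams, monitor gives the robot as it stands (bot), with the cameras (cams) and the readings (monitor).
- The arm moves only by the tool run_rows, called as name(argument=value, ...) on one line, values as JSON. Schema: {"type":"object","properties":{"plan":{"type":"string"},"only":{"type":"string"},"quiet":{"type":"boolean"},"lines":{"type":"string"}},"required":["plan"],"additionalProperties":false}. plan is a string of 1 to 8 rows, parted by a bar, with the numbers parted by spaces; each row has 7 numbers: a rotation vector rx, ry, rz in normalised numbers (1 is 4 rad), then dx, dy, dz in shares of the most that a row can go, 1 being 50 mm, then the finger opening in m; each row shifts and turns the commanded pose from where the row before left it, along the tool's axes as they then stand; what a row does not reach is not made up. A row lasts 1/10 s, in which the tool goes at most 0.05 m and 0.15 rad, less where a joint would pass 70% of its speed; a pose out of reach is approached as far as the arm can. The fingers move at their own pace and stop on an object; the grip force is fixed at half the most. Time passes only in rows, so rows that do not move let the fingers close. The tool returns the time, the measured TCP pose, the force, the opening and the grip force at its end. only (a regular expression) keeps the lines of the reply that match it, lines (a string "A,B") keeps lines A to B, and quiet returns only ok. Input that does not fit is refused with a message, and nothing moves.
- monitor.state(): the state, without advancing time (a new reading comes with each control period).
- cams.snapshot(name): name is "side" or "top"; returns the picture (480x640x3 uint8, red, green, blue); there is no depth.
- cams.camera_params(name): a dict with "vfov" (degrees; the focal length in pixels is half the picture's height over the tangent of half this angle, whatever the lens; pixels are square), "cx", "cy" (the principal point, pixels), "rvec" (rotation vector, rad) and "tvec" (3), from world to camera coordinates, as OpenCV has them. Camera axes: x right, y down, z forward; pixel columns grow to the right and rows downward; lengths in m; the calibration is good to about 2 mm. A picture is of the moment at which its call begins. camera_params takes no time and is no camera call.
- bot.job_done(): hands the job in; it is judged then, once.
The state is a dict: "clock": time; "joints": joint angles; "qvel": joint speeds; "joint_efforts": joint torques, N m; "position": TCP position; "orientation": TCP orientation; "wrist_force": force on the tool from outside, world axes, zero at the start; "torque": the same for the moment, N m; "gripper_width": finger opening in m; "grip_force": force on a finger pad.
Only numpy, scipy, OpenCV 4.12 (cv2) and the standard library are available. Lean on these libraries where they do the work, as an engineer would, in place of code of your own. Each camera call takes 0.05 s, during which the arm holds its last target. There are 200 camera calls.

## Working session

There is one attempt and no reset: what is moved stays moved. The work goes in short steps, Python scripts to look and compute and a tool call to move; the robot and the scene stay as the last step left them, time stands still between calls to the robot, and variables do not carry over. Pictures are saved under pics/ and viewed, at most 12 in all, crops included, and the job is handed in when it is done.

```bash
ls; mkdir -p pics; python3 - <<'E'
from rig import bot, cams, monitor
import cv2
for n in("side","top"):
    cv2.imwrite(f"pics/{n}0.png",cams.snapshot(n)[:,:,::-1]); print(n,cams.camera_params(n))
s=monitor.state();print(s['clock'],s['position'],s['orientation'],s['gripper_width'],s['wrist_force'])
E
```

```text
pics
rig.py
side {'vfov': 51.60772043840742, 'cx': 320.4205383294734, 'cy': 243.14859945928143, 'rvec': array([ 2.07621333, -0.39629626,  0.24540605]), 'tvec': array([-0.57469604,  0.13354166,  0.71972783])}
top {'vfov': 55.72072341789421, 'cx': 326.41323616914536, 'cy': 241.54366034458812, 'rvec': array([ 2.13333292, -2.12918822,  0.18976136]), 'tvec': array([-0.03586114,  0.61348113,  0.7681153 ])}
0.1 [0.27644775 0.58766289 0.23049262] [-3.13987156e+00  1.20836164e-05  2.70185702e+00] 0.08569527007160986 [ 0.33125237 -0.1135271   1.40737305]
```

View pics/side0.png

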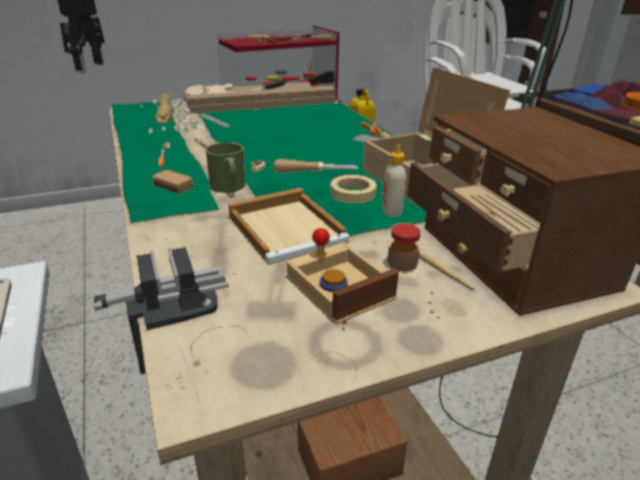

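View pics/top0.png

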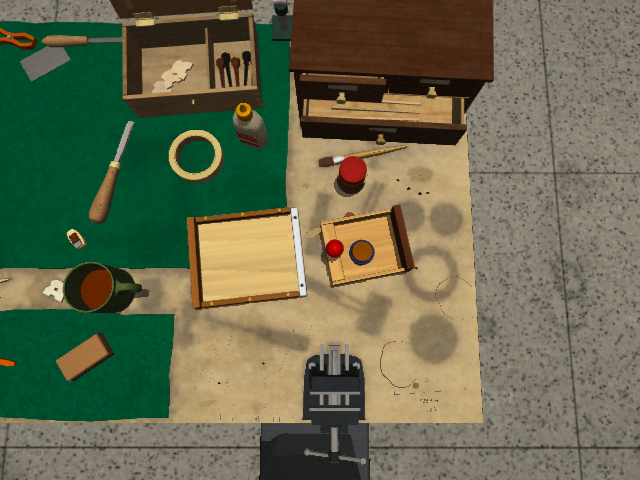

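The top picture shows the knob at (335,248), the sill from (294,209) to (303,296) and the tail board at about (402,238). In the side picture the knob is at (321,237), the sill runs from (268,252) to (347,240), and the tail board is at about (364,290).

```bash
cat > h.py <<'E'
import numpy as np,cv2
from rig import bot, cams, monitor
def cam(n):
    p=cams.camera_params(n);f=240/np.tan(np.radians(p['vfov']/2))
    R=cv2.Rodrigues(p['rvec'])[0];K=np.array([[f,0,p['cx']],[0,f,p['cy']],[0,0,1]])
    return K,R,p['tvec']
def ray(n,uv):
    K,R,t=cam(n);d=R.T@np.linalg.inv(K)@np.array([*uv,1.]);return -R.T@t,d/np.linalg.norm(d)
def plane(n,uv,z):
    c,d=ray(n,uv);return c+d*(z-c[2])/d[2]
def tri(a,b):
    Ps=[];
    for n in("side","top"):
        K,R,t=cam(n);Ps.append(K@np.c_[R,t])
    X=cv2.triangulatePoints(Ps[0],Ps[1],np.array(a,float).reshape(2,1),np.array(b,float).reshape(2,1))[:,0];return X[:3]/X[3]
def blob(img,roi,lo,hi):
    x0,y0,x1,y1=roi;h=cv2.cvtColor(img,cv2.COLOR_RGB2HSV)
    m=np.zeros(h.shape[:2],np.uint8);m[y0:y1,x0:x1]=cv2.inRange(h,lo,hi)[y0:y1,x0:x1]
    n,l,s,c=cv2.connectedComponentsWithStats(m)
    if n<2:return None
    i=1+np.argmax(s[1:,4]);cs=cv2.findContours((l==i).astype(np.uint8),0,1)[0][0]
    return c[i],s[i,4],cv2.boxPoints(cv2.minAreaRect(cs))
RED=((0,180,90),(6,255,255));WHITE=((0,0,140),(179,40,255))
E
python3 - <<'E'
from h import *
np.set_printoptions(precision=4,suppress=True)
S=cams.snapshot("side");T=cams.snapshot("top")
for n in("side","top"):print(n,ray(n,(320,240)))
a=blob(S,(305,222,340,255),*RED);b=blob(T,(320,232,350,265),*RED)
print(a,b,"knob",tri(a[0],b[0]))
w=blob(T,(280,200,312,305),*WHITE);ws=blob(S,(255,228,355,268),*WHITE);print(w,ws);
for q in w[2]:print('sill',plane("top",q,.018))
print('sillc tri',tri(ws[0],w[0]))
t=blob(T,(380,195,425,285),(0,90,20),(15,255,110));print(t)
for z in(0,.055):
  for q in t[2]:print('tail',z,plane("top",q,z))
r=blob(T,(340,232,385,272),(100,100,20),(130,255,200));print(r,plane("top",r[0],.02))
cv2.imwrite('pics/c.png',cv2.resize(T[190:320,180:430],None,fx=3,fy=3,interpolation=2)[:,:,::-1])
cv2.imwrite('pics/d.png',cv2.resize(S[180:330,220:420],None,fx=3.9,fy=3.9,interpolation=2)[:,:,::-1])
E
```

```text
side (array([ 0.319 , -0.7248,  0.4889]), array([ 0.3305,  0.7987, -0.5029]))
top (array([ 0.4706, -0.0325,  0.8632]), array([ 0.1772,  0.0115, -0.9841]))
(array([320.5812, 236.2199]), np.int32(191), array([[310. , 236. ],
       [320.5, 225.5],
       [331. , 236. ],
       [320.5, 246.5]], dtype=float32)) (array([334.3022, 247.6533]), np.int32(225), array([[326., 240.],
       [342., 240.],
       [342., 256.],
       [326., 256.]], dtype=float32)) knob [ 0.5997 -0.0486  0.0703]
(array([298.1538, 251.4769]), np.int32(585), array([[289.9047, 208.1184],
       [296.8238, 207.3704],
       [306.2592, 294.6476],
       [299.34  , 295.3957]], dtype=float32)) (array([290.6828, 249.4337]), np.int32(309), array([[265.4005, 252.6684],
       [314.0145, 240.1677],
       [315.6133, 246.3851],
       [266.9992, 258.8859]], dtype=float32))
sill [0.6847 0.0353 0.018 ]
sill [0.6862 0.022  0.018 ]
sill [0.5199 0.0024 0.018 ]
sill [0.5185 0.0152 0.018 ]
sillc tri [0.5851 0.0229 0.0095]
(array([401.2214, 238.1766]), np.int32(804), array([[383.3854, 208.1341],
       [399.6606, 203.7424],
       [417.1837, 268.6806],
       [400.9084, 273.0723]], dtype=float32))
tail 0 [ 0.6897 -0.1462  0.    ]
tail 0 [ 0.6986 -0.1783  0.    ]
tail 0 [ 0.5708 -0.2084  0.    ]
tail 0 [ 0.5623 -0.1771  0.    ]
tail 0.055 [ 0.6757 -0.1389  0.055 ]
tail 0.055 [ 0.6841 -0.169   0.055 ]
tail 0.055 [ 0.5644 -0.1972  0.055 ]
tail 0.055 [ 0.5564 -0.1679  0.055 ]
(array([360.0656, 254.2459]), np.int32(122), array([[350., 240.],
       [373., 240.],
       [373., 264.],
       [350., 264.]], dtype=float32)) [ 0.5955 -0.098   0.02  ]
```

View pics/c.png

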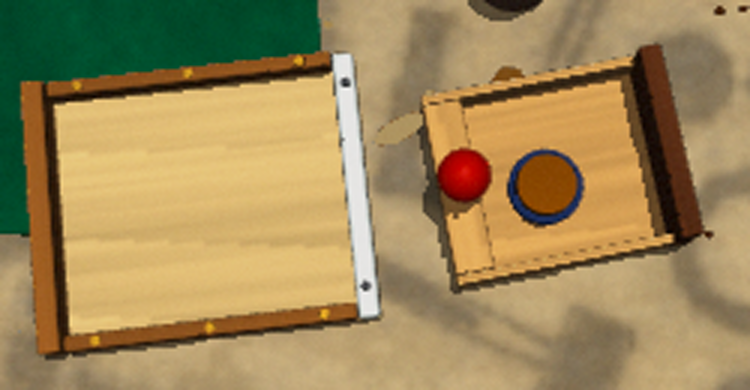

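View pics/d.png

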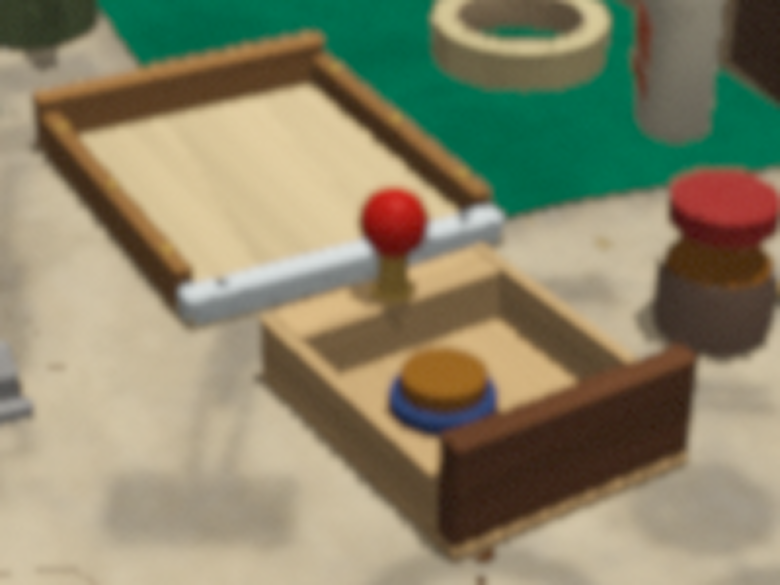

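The crops show the tail board's outer top edge in the top view from (401,205) to (415,268), and in the side view from (397,270) to (334,292). They also give the sill's ends. I'll triangulate these.

```bash
python3 - <<'E'
from h import *
np.set_printoptions(precision=4,suppress=True)
t=lambda x,y:(180+x/3,190+y/3); s=lambda x,y:(220+x/3.9,180+y/3.9)
P={}
for k,a,b in[("tailHi",(692,350),(662,45)),("tailLo",(445,440),(705,233)),("noseHi",(487,247),(423,93)),("noseLo",(264,322),(457,290)),
 ("sillLo",(183,292),(380,318)),("sillHi",(502,212),(353,54)),("backLo",(36,97),(40,353)),("backHi",(320,33),(23,83))]:
    P[k]=tri(s(*a),t(*b));print(k,P[k],"top@.034",plane("top",t(*b),.034))
kn=np.array([.5997,-.0486])
yaw=lambda v:np.degrees(np.arctan2(v[1],v[0]))
bx=lambda a,b:yaw((P[b]-P[a])[:2])+90
print("yaw tail,nose,sill,back",bx("tailLo","tailHi"),bx("noseLo","noseHi"),bx("sillLo","sillHi"),bx("backLo","backHi"))
print("tray sides",yaw((P["noseLo"]-P["tailLo"])[:2]),yaw((P["noseHi"]-P["tailHi"])[:2]))
print("bay sides",yaw((P["backLo"]-P["sillLo"])[:2]),yaw((P["backHi"]-P["sillHi"])[:2]))
tc=(P["tailLo"]+P["tailHi"])/2;nc=(P["noseLo"]+P["noseHi"])/2;print("tail c",tc,"nose c",nc,yaw((nc-tc)[:2]),yaw(kn-tc[:2]))
sc=(P["sillLo"]+P["sillHi"])/2;bc=(P["backLo"]+P["backHi"])/2;print("sill,back",sc,bc,np.linalg.norm((bc-sc)[:2]))
E
```

```text
tailHi [ 0.6808 -0.1702  0.0584] top@.034 [ 0.6872 -0.1744  0.034 ]
tailLo [ 0.5643 -0.192   0.0595] top@.034 [ 0.5687 -0.1975  0.034 ]
noseHi [ 0.6572 -0.0247  0.0309] top@.034 [ 0.656  -0.0245  0.034 ]
noseLo [ 0.5374 -0.0467  0.0298] top@.034 [ 0.5336 -0.0457  0.034 ]
sillLo [0.5176 0.0014 0.022 ] top@.034 [0.5166 0.001  0.034 ]
sillHi [0.6855 0.0199 0.0202] top@.034 [0.6809 0.0194 0.034 ]
backLo [0.4971 0.2065 0.0296] top@.034 [0.4952 0.2055 0.034 ]
backHi [0.6646 0.2247 0.0326] top@.034 [0.6618 0.2248 0.034 ]
yaw tail,nose,sill,back 100.59052159504165 100.42044701504255 96.30700403574703 96.20345363373164
tray sides 100.47142059790427 99.22204112340285
bay sides 95.7242830288085 95.83380920523962
tail c [ 0.6225 -0.1811  0.0589] nose c [ 0.5973 -0.0357  0.0304] 99.84740766794283 99.78369675656693
sill,back [0.6016 0.0106 0.0211] [0.5808 0.2156 0.0311] 0.2059971996892493
```

Careful with the scale: shifts go in shares of 50 mm and turns go in shares of 4 rad. That gives: 0.137 rad / 4 = 0.0343.

run_rows(plan="0 0 0.0343 0 0 0 0.085 | 0 0 0.0343 0 0 0 0.085 | 0 0 0.0343 0 0 0 0.085 | 0 0 0.0343 0 0 0 0.085 | 0 0 0.0343 0 0 0 0.085 | 0 0 0.0343 0 0 0 0.085 | 0 0 0.0338 0 0 0 0.085")

```text
clock: 0.9
position: [0.2766, 0.588, 0.2311]
orientation: [-3.141, 0.0, 1.739]
wrist_force: [0.4, -0.2, 1.2]
gripper_width: 0.0849
grip_force: 0.0
```

run_rows(plan="0 0 0 -0.86 0.26 0 0.085 | 0 0 0 -0.86 0.26 0 0.085 | 0 0 0 -0.86 0.26 0 0.085 | 0 0 0 -0.86 0.26 0 0.085 | 0 0 0 -0.86 0.26 0 0.085 | 0 0 0 -0.86 0.26 0 0.085 | 0 0 0 -0.86 0.26 0 0.085 | 0 0 0 -0.86 0.26 0 0.085")

```text
clock: 1.7
position: [0.4392, 0.2657, 0.2314]
orientation: [3.141, -0.0, 1.745]
wrist_force: [0.4, -0.0, 0.4]
gripper_width: 0.0853
grip_force: 0.0
```

run_rows(plan="0 0 0 -0.86 0.26 0 0.085 | 0 0 0 -0.86 0.26 0 0.085 | 0 0 0 -0.86 0.26 0 0.085 | 0 0 0 -0.86 0.26 0 0.085 | 0 0 0 -0.86 0.26 0 0.085 | 0 0 0 -0.86 0.26 0 0.085 | 0 0 0 -0.84 0.26 0 0.085 | 0 0 0 0 0 0 0.085")

```text
clock: 2.5
position: [0.5823, -0.0208, 0.2316]
orientation: [3.14, 0.006, 1.735]
wrist_force: [-0.2, -0.2, 0.6]
gripper_width: 0.0854
grip_force: 0.0
```

run_rows(plan="0 0 0 0 0 0 0.085 | 0 0 0 0 0 0 0.085 | 0 0 0 0 0 0 0.085")

```text
clock: 2.8
position: [0.5798, -0.0104, 0.2312]
orientation: [-3.141, -0.001, 1.747]
wrist_force: [0.0, -0.3, 0.2]
gripper_width: 0.0853
grip_force: 0.0
```

In the tool's units: -0.041 m is -0.82, 0.03 m is 0.6.

run_rows(plan="0 0 0 -0.82 0.26 0.4 0.085 | 0 0 0 0 0 0.6 0.085 | 0 0 0 0 0 0.6 0.085 | 0 0 0 0 0 0.6 0.085 | 0 0 0 0 0 0.2 0.085 | 0 0 0 0 0 0 0.085 | 0 0 0 0 0 0 0.085")

```text
clock: 3.5
position: [0.601, -0.0501, 0.1124]
orientation: [3.14, 0.0, 1.746]
wrist_force: [0.4, 0.9, 1.0]
gripper_width: 0.0852
grip_force: 0.0
```

```bash
python3 - <<'E'
from h import *
S=cams.snapshot("side");cv2.imwrite('pics/e.png',cv2.resize(S[150:330,200:440],None,fx=3,fy=3)[:,:,::-1])
a=blob(S,(305,222,340,255),*RED);print(a[0],a[1])
E
```

```text
[320.6741573  236.62359551] 178
```

View pics/e.png

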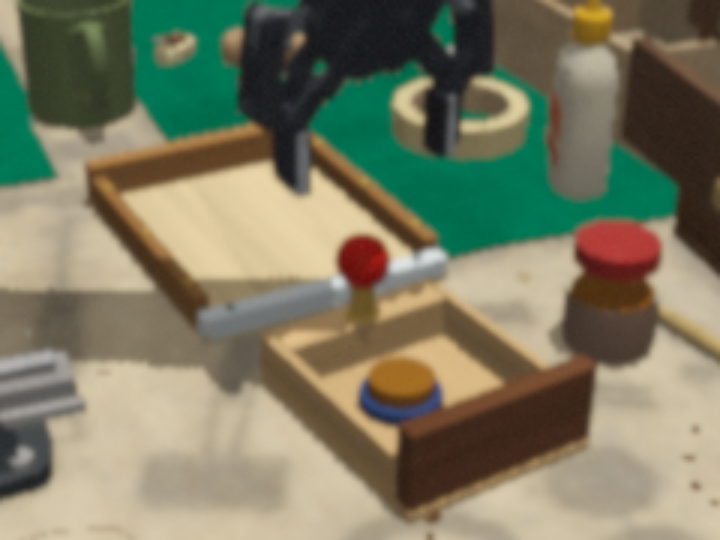

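The open fingers, with tips at crop (295,188) and (440,152), straddle the knob at (362,260). I'll go down and close.

In the tool's units: 0.02 m is 0.4, -0.001 m is -0.02.

run_rows(plan="0 0 0 0.02 -0.02 0.4 0.085 | 0 0 0 0 0 0.4 0.085 | 0 0 0 0 0 0.4 0.085 | 0 0 0 0 0 0 0.085 | 0 0 0 0 0 0 0.02 | 0 0 0 0 0 0 0.02 | 0 0 0 0 0 0 0.02 | 0 0 0 0 0 0 0.02")

```text
clock: 4.35
position: [0.5995, -0.0497, 0.0525]
orientation: [3.14, 0.0, 1.745]
wrist_force: [0.0, -0.0, 3.3]
gripper_width: 0.0293
grip_force: 59.1
```

run_rows(plan="0 0 0 0 0 0 0.02 | 0 0 0 0 0 0 0.02 | 0 0 0 0 0 0 0.02 | 0 0 0 0 0 0 0.02")

```text
clock: 4.75
position: [0.5995, -0.0497, 0.0526]
orientation: [3.14, 0.0, 1.745]
wrist_force: [-1.3, 0.2, 7.3]
gripper_width: 0.0292
grip_force: 58.6
```

In the tool's units: -0.006 m is -0.12, -0.005 m is -0.1.

run_rows(plan="0 0 0 0 0 -0.1 0.02 | 0 0 0 0 0 -0.12 0.02 | 0 0 0 0 0 -0.12 0.02 | 0 0 0 0 0 -0.12 0.02 | 0 0 0 0 0 -0.1 0.02 | 0 0 0 0 0 0 0.02")

```text
clock: 5.35
position: [0.5995, -0.0497, 0.0801]
orientation: [3.14, 0.0, 1.745]
wrist_force: [0.6, -0.7, -4.2]
gripper_width: 0.0289
grip_force: 59.5
```

```bash
python3 - <<'E'
from h import *
S=cams.snapshot("side");cv2.imwrite('pics/f.png',cv2.resize(S[150:330,200:440],None,fx=3,fy=3)[:,:,::-1])
E
```

```text
(no output)
```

View pics/f.png

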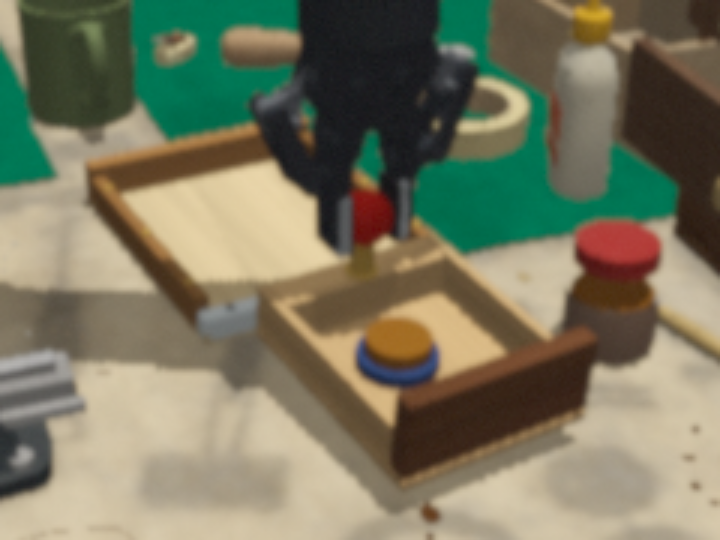

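The tray is held and its nose is up, though the tail edge near crop (400,482) may be slightly off the bench. I'll carry it forward and measure the tail.

In the tool's units: 0.007 m is 0.14, 0.002 m is 0.04, 0.01 rad / 4 = 0.0025.

run_rows(plan="0 0 0.0025 0.14 0.02 0 0.02 | 0 0 0.0025 0.14 0.02 0 0.02 | 0 0 0.0025 0.14 0.02 0 0.02 | 0 0 0.0025 0.14 0.04 0 0.02 | 0 0 0.0025 0.14 0.04 0 0.02 | 0 0 0.0025 0.14 0.04 0 0.02 | 0 0 0.0025 0.14 0.02 0 0.02 | 0 0 0 0.14 0 0 0.02")

```text
clock: 6.2
position: [0.6013, 0.0079, 0.0793]
orientation: [3.141, 0.0, 1.675]
wrist_force: [-0.1, -0.4, -5.9]
gripper_width: 0.029
grip_force: 59.5
```

run_rows(plan="0 0 0 0 0 0 0.02 | 0 0 0 0 0 0 0.02")

```text
clock: 6.4
position: [0.6011, 0.0072, 0.0793]
orientation: [-3.142, 0.0, 1.675]
wrist_force: [-0.7, -0.4, -4.7]
gripper_width: 0.0291
grip_force: 59.5
```

```bash
python3 - <<'E'
from h import *
S=cams.snapshot("side");T=cams.snapshot("top")
a=cv2.resize(S[190:330,260:420],None,fx=3,fy=3,interpolation=2);b=cv2.resize(T[190:330,280:430],None,fx=3,fy=3,interpolation=2)
cv2.imwrite('pics/g.png',np.hstack([a[:420,:480],b[:420,:320+0]])[:,:,::-1]);print(a.shape,b.shape)
E
```

```text
(420, 480, 3) (420, 450, 3)
```

View pics/g.png

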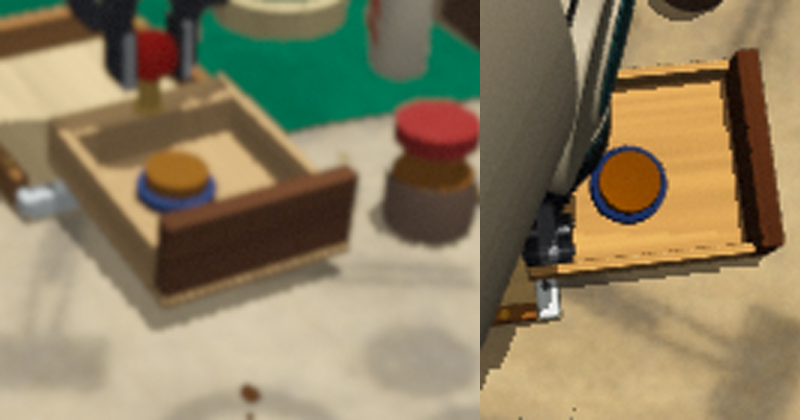

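The left panel (side) has the tail's outer top edge from (163,220) to (355,172). In the right panel (top) it runs from (757,48) to (783,243). The rosin is in the tray and the nose is above the sill.

```bash
python3 - <<'E'
from h import *
np.set_printoptions(precision=4,suppress=True)
s=lambda x,y:(260+x/3,190+y/3);t=lambda x,y:(280+(x-480)/3,190+y/3)
H=tri(s(355,172),t(757,48));L=tri(s(163,220),t(783,243));print(H,L)
u=np.array([-.1045,.9945]);v=np.array([-.9945,-.1045]);o=np.array([.5907,.1140])
for P in(H,L,np.array([.6011,.0072,0])):d=P[:2]-o;print(d@u,d@v)
E
```

```text
[ 0.6749 -0.1168  0.0708] [ 0.5571 -0.1297  0.0745]
-0.23831605662224634 -0.05960064960462068
-0.23884451982015503 0.05884877982404414
-0.1072994 0.0008178000000000339
```

In the tool's units: 0.004 m is 0.08, 0.003 m is 0.06.

run_rows(plan="0 0 0 0.08 0 0 0.02 | 0 0 0 0.08 0 0 0.02 | 0 0 0 0 0 0.08 0.02 | 0 0 0 0 0 0.08 0.02 | 0 0 0 0 0 0.06 0.02 | 0 0 0 0 0 0 0.02")

```text
clock: 7.1
position: [0.6006, 0.0152, 0.0712]
orientation: [3.141, -0.001, 1.675]
wrist_force: [-6.4, 1.9, 21.0]
gripper_width: 0.029
grip_force: 61.7
```

In the tool's units: -0.002 m is -0.04.

run_rows(plan="0 0 0 0 0 -0.04 0.02 | 0 0 0 0 0 0 0.02 | 0 0 0 0 0 0 0.085 | 0 0 0 0 0 0 0.085 | 0 0 0 0 0 0 0.085 | 0 0 0 0 0 0 0.085 | 0 0 0 0 0 0 0.085 | 0 0 0 0 0 0 0.085")

```text
clock: 7.9
position: [0.6003, 0.0151, 0.0702]
orientation: [-3.141, 0.0, 1.675]
wrist_force: [0.8, 0.0, -0.9]
gripper_width: 0.085
grip_force: 0.0
```

run_rows(plan="0 0 0 0 0 -0.4 0.085 | 0 0 0 0 0 -0.6 0.085 | 0 0 0 0 0 -0.6 0.085 | 0 0 0 0 0 -0.6 0.085 | 0 0 0 0 0 0 0.085 | 0 0 0 0 0 0 0.085")

```text
clock: 8.5
position: [0.6005, 0.0153, 0.1808]
orientation: [3.14, -0.0, 1.675]
wrist_force: [-0.0, 0.1, -0.8]
gripper_width: 0.0847
grip_force: 0.0
```

```bash
python3 - <<'E'
from h import *
S=cams.snapshot("side");T=cams.snapshot("top")
a=cv2.resize(S[190:330,260:420],None,fx=3,fy=3,interpolation=2);b=cv2.resize(T[190:330,280:430],None,fx=3,fy=3,interpolation=2)
cv2.imwrite('pics/i.png',np.hstack([a[:420,:480],b[:420,:320+0]])[:,:,::-1])
E
```

```text
(no output)
```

View pics/i.png

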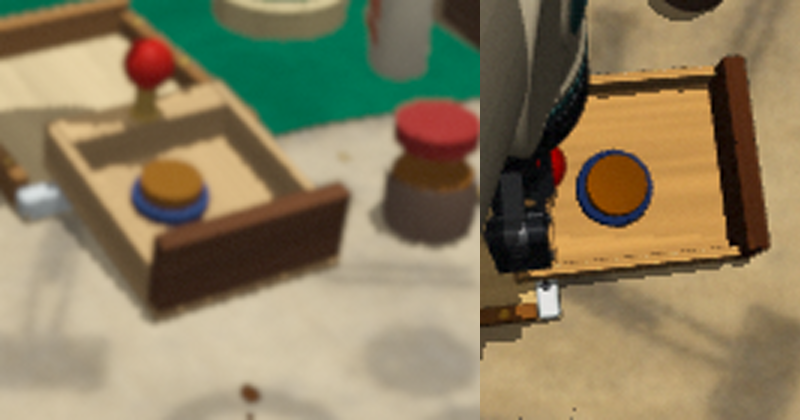

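The tray rests with its nose on the sill and its tail on the bench, and the gripper is clear. In the panels the tail's top edge runs from (158,240) to (348,187) in the side view and from (743,57) to (768,248) in the top view. Next I'll go behind it.

In the tool's units: -0.044 m is -0.88.

```bash
python3 - <<'E'
from h import *
np.set_printoptions(precision=4,suppress=True)
s=lambda x,y:(260+x/3,190+y/3);t=lambda x,y:(280+(x-480)/3,190+y/3)
H=tri(s(348,187),t(743,57));L=tri(s(158,240),t(768,248));print(H,L)
u=np.array([-.1045,.9945]);v=np.array([-.9945,-.1045]);o=np.array([.5907,.1140])
for P in(H,L):d=P[:2]-o;print(d@u,d@v)
E
```

```text
[ 0.674  -0.1101  0.0572] [ 0.5566 -0.123   0.058 ]
-0.2315575300362392 -0.05940668268165314
-0.2320831663421086 0.058712715954269544
```

run_rows(plan="0 0 0 -0.88 0 0 0.085 | 0 0 0 -0.88 0 0 0.085 | 0 0 0 -0.88 0 0 0.085 | 0 0 0 -0.88 0 0 0.085 | 0 0 0 0 0 0 0.085 | 0 0 0 0 0 0 0.085")

```text
clock: 9.2
position: [0.6174, -0.1612, 0.1787]
orientation: [-3.139, -0.001, 1.672]
wrist_force: [0.0, -0.5, 0.7]
gripper_width: 0.0849
grip_force: 0.0
```

```bash
python3 - <<'E'
from h import *
K,R,t=cam("side")
y=np.array([.985,.174,0])
for z in(.105,.112,.119,.125):
  for sg in(-1,1):
    p=K@(R@(np.array([.601,-.0501,z])+sg*.045*y)+t);print(z,sg,p[:2]/p[2])
E
```

```text
0.105 -1 [298.42438104 224.96427793]
0.105 1 [344.26930133 212.12880234]
0.112 -1 [298.38712186 221.14599655]
0.112 1 [344.42760938 208.44542479]
0.119 -1 [298.34952991 217.29361285]
0.119 1 [344.587261  204.7307863]
0.125 -1 [298.31703999 213.96407936]
0.125 1 [344.72518763 201.52162653]
```

In the tool's units: 0.04 m is 0.8, 0.027 m is 0.54.

run_rows(plan="0 0 0 0 0 0.8 0.085 | 0 0 0 0 0 0.8 0.085 | 0 0 0 0 0 0.8 0.085 | 0 0 0 0 0 0.54 0.085 | 0 0 0 0 0 0 0.085 | 0 0 0 0 0 0 0.085")

```text
clock: 9.8
position: [0.6185, -0.1583, 0.033]
orientation: [-3.141, -0.001, 1.677]
wrist_force: [-0.3, 0.5, -0.1]
gripper_width: 0.0854
grip_force: 0.0
```

In the tool's units: 0.011 m is 0.22, 0.01 m is 0.2.

run_rows(plan="0 0 0 0 0 0.22 0.085 | 0 0 0 0 0 0 0.085 | 0 0 0 0.2 0 0 0.085 | 0 0 0 0.2 0 0 0.085 | 0 0 0 0.2 0 0 0.085 | 0 0 0 0.2 0 0 0.085 | 0 0 0 0.2 0 0 0.085 | 0 0 0 0.2 0 0 0.085")

```text
clock: 10.6
position: [0.6125, -0.1004, 0.0226]
orientation: [3.141, 0.001, 1.674]
wrist_force: [0.7, -4.4, 2.0]
gripper_width: 0.085
grip_force: 2.3
```

run_rows(plan="0 0 0 0.2 0 0 0.085 | 0 0 0 0.2 0 0 0.085 | 0 0 0 0.2 0 0 0.085 | 0 0 0 0.2 0 0 0.085 | 0 0 0 0.2 0 0 0.085")

```text
clock: 11.1
position: [0.6099, -0.0578, 0.0248]
orientation: [3.135, 0.01, 1.671]
wrist_force: [2.0, -17.3, 11.6]
gripper_width: 0.0853
grip_force: 8.0
```

```bash
python3 - <<'E'
from h import *
S=cams.snapshot("side");T=cams.snapshot("top")
a=cv2.resize(S[170:310,250:410],None,fx=3,fy=3,interpolation=2);b=cv2.resize(T[190:330,290:440],None,fx=3,fy=3,interpolation=2)
cv2.imwrite('pics/j.png',np.hstack([a[:420,:480],b[:420,:320+0]])[:,:,::-1])
E
```

```text
(no output)
```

View pics/j.png

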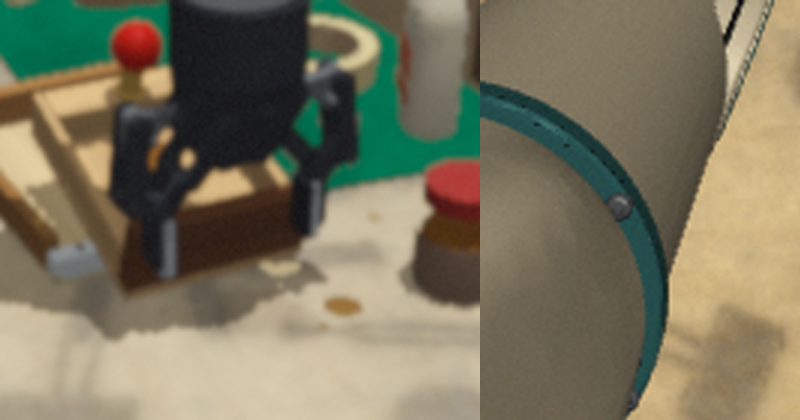

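Both fingers press the tail board and the tray has started tipping over the sill, with the tail bottom at about (125,290) in the crop. I'll keep pushing.

In the tool's units: 0.01 m is 0.2.

run_rows(plan="0 0 0 0 0 0 0.085 | 0 0 0 0.2 0 0 0.085 | 0 0 0 0.2 0 0 0.085 | 0 0 0 0.2 0 0 0.085 | 0 0 0 0 0 0 0.085")

```text
clock: 11.7
position: [0.6034, -0.0169, 0.0218]
orientation: [-3.14, -0.003, 1.678]
wrist_force: [-0.6, 0.9, -0.5]
gripper_width: 0.0848
grip_force: 0.0
```

In the tool's units: 0.007 m is 0.14.

run_rows(plan="0 0 0 0.14 0 0 0.085 | 0 0 0 0.14 0 0 0.085 | 0 0 0 0 0 0 0.085")

```text
clock: 12.0
position: [0.6024, -0.0052, 0.0222]
orientation: [-3.141, -0.001, 1.676]
wrist_force: [0.1, 0.6, 0.6]
gripper_width: 0.085
grip_force: 0.0
```

```bash
python3 - <<'E'
from h import *
S=cams.snapshot("side")
cv2.imwrite('pics/k.png',cv2.resize(S[150:310,220:410],None,fx=3,fy=3,interpolation=2)[:,:,::-1])
E
```

```text
(no output)
```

View pics/k.png

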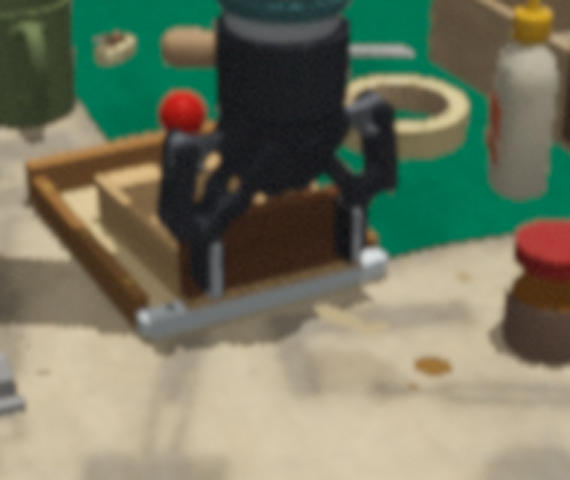

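The tail board is now at the sill, which runs from (140,325) to (385,260), and the tray appears to sit inside the rails. I'll push the last stretch slowly.

In the tool's units: 0.006 m is 0.12, 0.005 m is 0.1.

run_rows(plan="0 0 0 0.12 0 0 0.085 | 0 0 0 0.12 0 0 0.085 | 0 0 0 0.1 0 0 0.085 | 0 0 0 0.1 0 0 0.085 | 0 0 0 0 0 0 0.085")

```text
clock: 12.55
position: [0.6001, 0.0168, 0.0222]
orientation: [-3.141, -0.001, 1.676]
wrist_force: [-0.4, -0.7, -1.0]
gripper_width: 0.0853
grip_force: 0.0
```

run_rows(plan="0 0 0 0.08 0 0 0.085 | 0 0 0 0.08 0 0 0.085 | 0 0 0 0.06 0 0 0.085 | 0 0 0 0 0 0 0.085")

```text
clock: 12.95
position: [0.5992, 0.0268, 0.0224]
orientation: [3.141, -0.0, 1.675]
wrist_force: [0.6, -0.9, 0.0]
gripper_width: 0.0848
grip_force: 0.3
```

In the tool's units: -0.04 m is -0.8, -0.03 m is -0.6.

run_rows(plan="0 0 0 -0.6 0 0 0.085 | 0 0 0 -0.6 0 0 0.085 | 0 0 0 -0.6 0 -0.6 0.085 | 0 0 0 -0.8 0 -0.8 0.085 | 0 0 0 -0.8 0 -0.8 0.085 | 0 0 0 0 0 0 0.085")

```text
clock: 13.55
position: [0.6191, -0.1423, 0.1288]
orientation: [3.132, 0.008, 1.667]
wrist_force: [0.5, -0.4, 0.5]
gripper_width: 0.0848
grip_force: 0.0
```

```bash
python3 - <<'E'
from h import *
S=cams.snapshot("side");T=cams.snapshot("top")
a=cv2.resize(S[160:300,215:345],None,fx=3,fy=3,interpolation=2);b=cv2.resize(T[190:330,180:310],None,fx=3,fy=3,interpolation=2)
cv2.imwrite('pics/l.png',np.hstack([a,b])[:,:,::-1])
x=blob(S,(215,160,345,260),*RED);y=blob(T,(190,220,320,290),*RED);
if x and y: print(x[:2],y[:2],tri(x[0],y[0]))
E
```

```text
(array([274.65467626, 182.76258993]), np.int32(139)) (array([206.51452282, 252.77178423]), np.int32(241)) [0.58890889 0.17464051 0.07867944]
```

View pics/l.png

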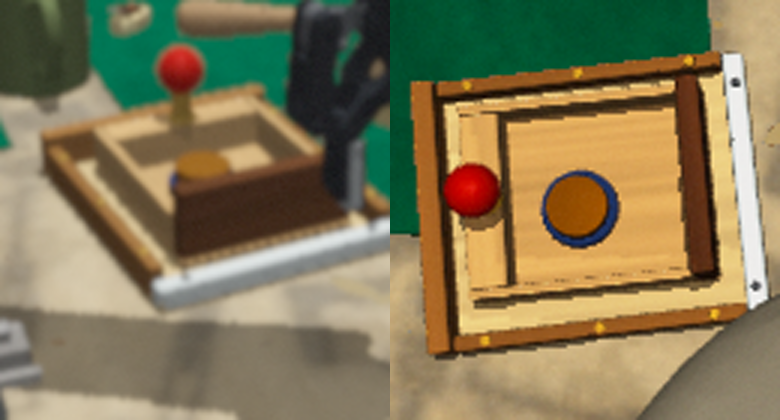

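The tray lies flat: the knob is at z 0.079 m and the tray centre is about 0 mm along and −4 mm across from the bay centre. The rosin is inside at (580,208) in the picture, and the gripper is clear.

In the tool's units: -0.03 m is -0.6.

run_rows(plan="0 0 0 0 0 -0.6 0.085 | 0 0 0 0 0 0 0.085 | 0 0 0 0 0 0 0.085")

```text
clock: 13.95
position: [0.6157, -0.1314, 0.1523]
orientation: [-3.141, -0.002, 1.677]
wrist_force: [-0.2, 0.3, 0.3]
gripper_width: 0.0851
grip_force: 0.0
```

```bash
python3 -c "
from rig import bot, cams, monitor
print(bot.job_done())"
```

```text
the job is handed in; nothing more can be done
None
```

I parked the tray flat in its bay, centred to within about 5 mm with the rosin cake still in it, and handed the job in at about 14 s; the hand-in returned no verdict.

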